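# Roll two feed rollers on a flat board and reject the one that wobbles

### The job

Take the orange push block by its grip and use its sole to roll first one and then the other black roller across the white board, from its near half well into its far half, pressing lightly all the way (about 4 to 10 N, giving way when a roller lifts the block, never over 18 N). Then stand the block upright on the bench, and put the roller that wobbled (rose and fell under the block) in the red tray; never lift the round one: it stays on the far half of the white board. Leave the roll of tape, the tape measure and the bar handle where they are.

Things in the scene. Friction and masses are not known exactly. Their poses are not given: they have to be found in the camera images.
- roller_a_center (a point): centre of one of two look-alike rollers: rigid black rubber-covered barrel, 30 mm in diameter, 80 mm long, a 10 mm steel journal sticking out 8 mm at each end; lies with this point 15 mm above the board's top; y is its axis, x and z turn as it rolls. 100 to 200 g
- roller_b_center (a point): centre of one of two look-alike rollers: rigid black rubber-covered barrel, 30 mm in diameter, 80 mm long, a 10 mm steel journal sticking out 8 mm at each end; lies with this point 15 mm above the board's top; y is its axis, x and z turn as it rolls. 100 to 200 g
- roller_a: the roller of roller_a_center (same origin and axes). One is round and stays where it is left; the other is oval: it starts on its flatter side (30 mm high), gets 4 mm taller as it turns a quarter, twice a turn, and when let go rocks onto a flatter side (up to 25 mm away). Which one is oval can be felt only by rolling
- roller_b: the roller of roller_b_center (same origin and axes). One is round and stays where it is left; the other is oval: it starts on its flatter side (30 mm high), gets 4 mm taller as it turns a quarter, twice a turn, and when let go rocks onto a flatter side (up to 25 mm away). Which one is oval can be felt only by rolling
- plate: fixed flat white board, 200 (x) by 270 mm (y); origin at its centre, on the bench; top 18 mm above. x points from the near to the far edge: the rolling direction. The rollers lie along y, at y about +75 and -75 mm, 30 to 50 mm to the near side of the centre; well into the far half: roller centre at x > 0.020. A strip 6 mm high at x = 0.10 stops runaways
- push_block_grip (a point): centre of the black upright grip of the orange push block: grip 30 mm thick (block's x), 50 mm wide (y), 50 mm tall, this point half-way up. To be pinched from above, fingers closing along x. Below it a flat slab with a cork sole, 130 (x) by 60 (y) by 16 mm; sole 41 mm below this point
- push_block: the whole push block, loose, 200 g; origin at the centre of its sole, axes as push_block_grip, z up. The sole is springy: it yields 1 mm for each 10 N, 4 mm at most. A roller rolling under the moving block travels half as far as the block
- reject_tray: fixed open red tray, 170 mm (x) by 160 mm (y), walls 4 mm thick and 35 mm high, floor 4 mm; origin at the centre of its underside on the bench
- masking_tape: bystander: loose roll of cream masking tape lying flat, 100 mm across, 25 mm high; origin at its underside centre
- tape_measure: bystander: loose yellow and black tape measure, 60 x 80 x 66 mm; origin at its underside centre
- bar_pull_1: bystander: loose steel bar handle, 160 mm long, 12 mm thick; origin at its underside centre
Things that resemble listed ones, but are neither listed nor needed, are in the scene too. Leave any blue or yellow look-alike of the push_block alone. Leave any yellow look-alike of the roller_b alone.

How it is judged:
By the outcome, as a careful person would: the job done as asked, in the order asked, and still so for the second after the job is handed in, with the robot touching nothing.
It also fails if it takes over 72 s, if anything falls off the work surface, if the arm or the gripper's body presses on something with over 40 N, if the wrist force passes 120 N, or if a joint passes its speed limit or range.

### The arm

A 7-joint arm with a two-finger parallel gripper is mounted at the origin on a cart in front of the work surface, level with it; the furniture and walls round the work are solid. World frame = base frame: x ahead of the robot, y to its left, z up, the work surface at z = 0. Lengths are in m, angles in rad, forces in N, time in s.
With the tool pointing down it reaches from about 0.35 to 0.9 m from the base axis. Payload 7.2 kg.
Tool frame: the origin (TCP) lies at the very end of the fingers, on their centre line; the grasp point (between the pads) lies 19 mm behind it; x points along the fingers, y is the direction in which the jaws open and shut, and the axes are right-handed (so a half turn about x gives the same grasp; the last joint's range is limited). The gripper opens to 88 mm and grips with 3 to 60 N. Pads are 20 mm wide; open, the fingers measure 115 mm over their backs; the gripper's body (75 mm by 178 mm) begins 61 mm behind the grasp point.
Start: joints at [1.041, 0.411, -0.013, 1.596, 0.006, 1.134, -0.082], TCP at [0.278, -0.56, 0.223] pointing down, gripper open.
Joint ranges: [-2.95, 2.95], [-0.29, 1.99], [-1.47, 1.44], [0.14, 2.54], [-1.03, 4.17], [0.13, 1.85], [-2.86, 2.86]. Speed limits (rad/s): [2.39, 2.39, 3.01, 3.01, 3.14, 3.14, 3.14].

### API

Orientations are given as a unit quaternion [w, x, y, z].
In Python, from rig import arm gives the robot as it stands.
- The arm moves only by the tool apply_moves, never from a script. Its argument "plan" is a list of rows, each a list of 5 numbers: the shift along the world's x, y, z in m, then the turn about the world's z in rad, then the opening, from 0 (shut) to 1 (fully open). In form: [[x, y, z, roll, gripper], ...]. A call has exactly 10 rows; each row shifts and turns the pose as measured when the row begins; what a row does not reach is not made up. A row lasts 1/12 s, in which the tool goes at most 41.7 mm and 7.16 degrees, less where a joint would pass 70% of its speed; a pose out of reach is approached as far as the arm can. A call is refused whole if a number of a shift passes 0.0417 or a number of a turn 0.125, either way. A call with a gripper value outside its range is refused whole. The fingers move at their own pace and stop on an object; "newtons" is the grip in N (left out, the last holds). Time passes only in rows, so rows that do not move let the fingers close, or fill a call up. It gives the time, the measured TCP pose, the force and the opening at its end, in the units of the state.
- arm.read_state(): the state, without advancing time (a new reading comes with each control period).
- arm.grab_frame(name): name is "scene" or "top" or "wrist"; returns (picture, depth): 384x512x3 uint8, red, green, blue; 384x512 float32, m along the optical axis (not along the pixel's ray), 0 where there is no reading.
- arm.camera_info(name): a dict with "K" (3x3 intrinsics, pixels), "rvec" (rotation vector, rad) and "tvec" (3), from world to camera coordinates, as OpenCV has them; the wrist camera has in their place "T_tool_cam" (4x4, takes a point from camera to tool coordinates, whose origin is the TCP and whose axes are the tool frame's). Camera axes: x right, y down, z forward; pixel columns grow to the right and rows downward; lengths in m; the calibration is good to about 2 mm. The wrist camera is an equidistant fisheye: a pixel r from the principal point sees the ray r / f radians off the axis. A picture is of the moment at which its call begins: read the wrist's pose just before it. camera_info takes no time and is no camera call.
- arm.job_done(): hands the job in, once; it reports no verdict.
The state is a dict: "time_s": time; "joints": joint angles; "qvel": joint speeds; "joint_torque": joint torques, N m; "tool_pos": TCP position; "tool_rot": TCP orientation; "contact_force": force on the tool from outside, world axes, zero at the start; "ft_torque": the same for the moment, N m; "grip_width": finger opening in m.
Only numpy, scipy, OpenCV 4.12 (cv2) and the standard library are available. Lean on these libraries where they do the work, as an engineer would, in place of code of your own. Each camera call takes 0.05 s, during which the arm holds its last target. There are 200 camera calls.

## Working session

There is one attempt and no reset: what is moved stays moved. The work goes in short steps, Python scripts to look and compute and a tool call to move; the robot and the scene stay as the last step left them, time stands still between calls to the robot, and variables do not carry over. Pictures are saved under pics/ and viewed, about 8 in all and at most 12, crops included, and the job is handed in when it is done.

Besides the shell and the picture viewer there is one more tool, called after "Emit:" as name([rows], argument=value, ...), one row to a line, values as JSON. apply_moves: Moves the arm, as the interface text tells. Its arguments: {"type":"object","properties":{"plan":{"type":"array"},"newtons":{"type":"number"}},"required":["plan"]}

```bash
mkdir -p pics; ls
cat > h.py <<'E'
import numpy as np, cv2
from rig import arm
def cam(n):
    c=arm.camera_info(n); R=cv2.Rodrigues(np.array(c["rvec"],float))[0]
    return np.array(c["K"],float),R,np.array(c["tvec"],float).ravel()
def cloud(n,d):
    K,R,t=cam(n); v,u=np.mgrid[:d.shape[0],:d.shape[1]]
    P=np.stack([(u-K[0,2])/K[0,0]*d,(v-K[1,2])/K[1,1]*d,d],-1)
    return (P-t)@R
def save(n,p,s=1.5): cv2.imwrite("pics/"+n,cv2.resize(p[...,::-1],None,fx=s,fy=s,interpolation=cv2.INTER_CUBIC))
E
python3 - <<'E'
from h import *
s=arm.read_state(); print(s)
for n in("top","scene"):
    p,d=arm.grab_frame(n); np.savez(""+n,p=p,d=d); save(n+"0.png",p)
    print(n,cam(n))
E
```

```text
pics
{'time_s': 0.0, 'joints': array([ 1.0408074 ,  0.41187969, -0.01272385,  1.59709827,  0.00558475,
        1.13431286, -0.08219468]), 'qvel': array([-3.70145401e-04,  8.78155339e-04, -1.66450749e-03,  1.40176146e-03,
       -8.06048595e-04,  9.25556038e-04, -7.77633516e-06]), 'joint_torque': array([ 6.07116526e-04, -5.87950444e+01,  6.41968455e-01, -2.91076952e+01,
       -5.37915831e-02,  1.81437086e-02,  1.58789248e-04]), 'tool_pos': array([ 0.27819687, -0.55906349,  0.22179943]), 'tool_rot': array([-0.16126893, -0.68816983, -0.16239521,  0.68850738]), 'contact_force': array([-0.89769476,  1.16689743,  0.4541635 ]), 'ft_torque': array([ 9.19072837e-05,  1.59810260e-02, -7.00784027e-03]), 'grip_width': 0.08780458844926023}
top (array([[459.07753261,   0.        , 260.93664225],
       [  0.        , 459.07753261, 190.95735739],
       [  0.        ,   0.        ,   1.        ]]), array([[-0.01710211, -0.99985057,  0.00252124],
       [-0.98391385,  0.01638094, -0.17789099],
       [ 0.1778231 , -0.005523  , -0.98404697]]), array([-0.01341854,  0.54448408,  1.32895571]))
scene (array([[441.03167058,   0.        , 259.38306474],
       [  0.        , 441.03167058, 184.3427386 ],
       [  0.        ,   0.        ,   1.        ]]), array([[-0.54553938, -0.83808236, -0.00217987],
       [-0.35446915,  0.23309267, -0.90554924],
       [ 0.75943295, -0.49324007, -0.42423557]]), array([0.26411808, 0.26171264, 0.91342924]))
```

View pics/top0.png

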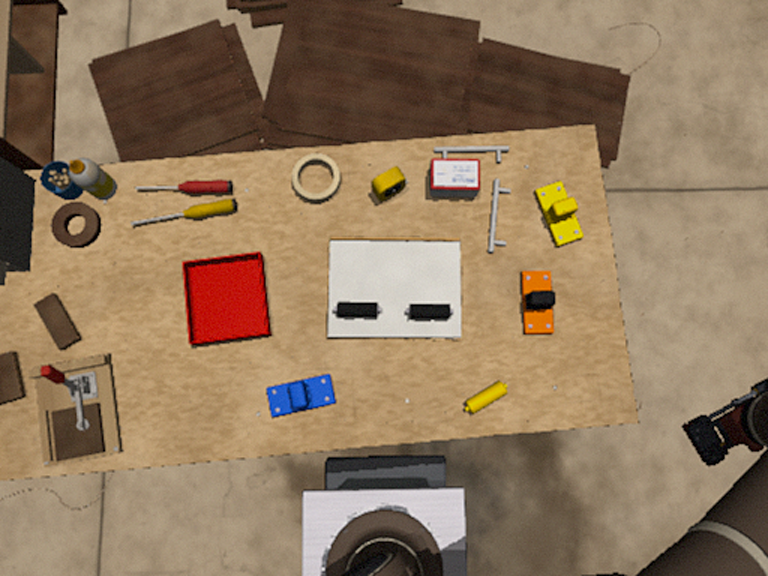

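View pics/scene0.png

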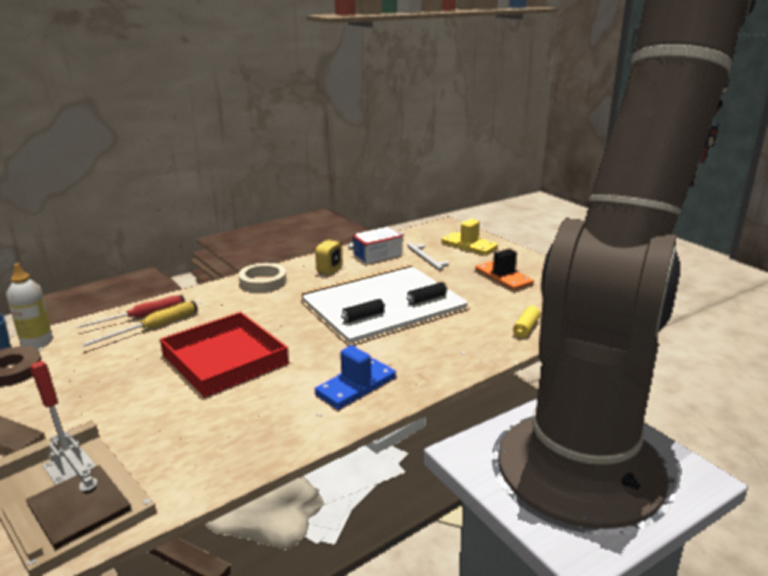

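In the top view (768x576 pixels), the push-block candidates are orange at (538,300), yellow at (560,213) and blue at (300,395); I choose orange. The black rollers are at (357,310) and (430,311), and the yellow roller at (486,397) is a decoy. The red tray is at (227,298) and the board at (395,288). Next I measure them.

Run:
```python
from h import *
f=np.load("top.npz");p,d=f["p"],f["d"];X=cloud("top",d)
hsv=cv2.cvtColor(p,cv2.COLOR_RGB2HSV);H,S,V=[hsv[...,i].astype(int) for i in range(3)]
def box(u0,v0,u1,v1):
    m=np.zeros(d.shape,bool);m[int(v0/1.5):int(v1/1.5),int(u0/1.5):int(u1/1.5)]=1;return m&(d>0)
def rep(n,m):
    P=X[m];r=cv2.minAreaRect(P[:,:2].astype(np.float32)*1000)
    print(n,len(P),"mean",P.mean(0).round(4),"z5/50/95",np.percentile(P[:,2],[5,50,95]).round(4),"rect",np.round(r[0],1),np.round(r[1],1),round(r[2],1))
rep("rollA(L)",box(332,295,386,325)&(V<80)&(X[...,2]>.022))
rep("rollB(R)",box(404,295,456,325)&(V<80)&(X[...,2]>.022))
rep("board",box(315,230,475,348)&(S<60)&(V>150)&(abs(X[...,2]-.018)<.006))
rep("orange",box(510,260,565,345)&(S>150)&(abs(X[...,2]-.016)<.006))
rep("grip",box(510,260,565,345)&(X[...,2]>.055))
rep("tray",box(170,240,285,355)&(S>150)&((H<8)|(H>172)))
rep("bench",box(560,330,600,400))
for k,b in dict(grip=(510,260,565,345)).items():
    print(np.percentile(X[box(*b)][:,2],[50,90,99]))
# rectified close crop
s=p[150:240,320:390]; save("crop.png",s,8)
g=p[190:225,210:315];
```

```text
rollA(L) 242 mean [0.5    0.0483 0.0448] z5/50/95 [0.0367 0.0456 0.0511] rect [500.6  47.1] [83.7 24.6] 89.7
rollB(R) 245 mean [ 0.4947 -0.0968  0.045 ] z5/50/95 [0.0378 0.0459 0.051 ] rect [495.2 -97.7] [85.5 25.3] 89.4
board 4674 mean [ 0.5526 -0.028   0.0178] z5/50/95 [0.0134 0.0178 0.0222] rect [547.3 -26.6] [270. 200.] 88.0
orange 549 mean [ 0.5124 -0.3169  0.0158] z5/50/95 [0.0114 0.0158 0.0204] rect [ 515.9 -318.7] [129.5  60.9] 0.3
grip 172 mean [ 0.5158 -0.3181  0.0638] z5/50/95 [0.0585 0.064  0.069 ] rect [ 516.2 -318.8] [48.8 30.5] 89.0
tray 3022 mean [0.5338 0.3185 0.0081] z5/50/95 [-0.0007  0.0048  0.0339] rect [532.8 314.8] [170.2 160.1] 6.6
bench 1235 mean [ 3.873e-01 -4.016e-01 -3.000e-04] z5/50/95 [-0.0049 -0.0003  0.0048] rect [ 387.7 -402.4] [ 83.7 140.7] 86.4
[0.00281512 0.03427764 0.06744197]
```

View pics/crop.png

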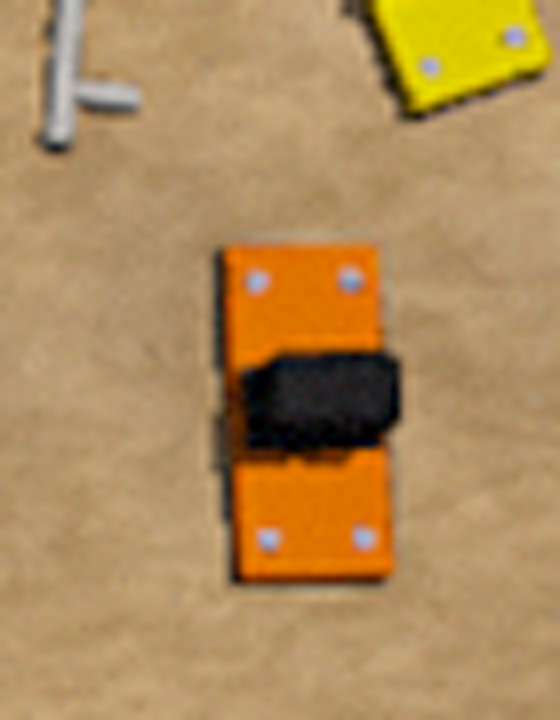

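Run:
```python
from h import *
from scipy.spatial.transform import Rotation as Ro
s=arm.read_state();q=s["tool_rot"];M=Ro.from_quat(q[[1,2,3,0]]).as_matrix();print(M.round(3))
f=np.load("top.npz");p,d=f["p"],f["d"];X=cloud("top",d);V=p.max(-1)
def box(u0,v0,u1,v1):
    m=np.zeros(d.shape,bool);m[int(v0/1.5):int(v1/1.5),int(u0/1.5):int(u1/1.5)]=1;return m&(d>0)
# intersect pixel rays with a plane of known z (avoids depth noise)
K,R,t=cam("top");C=-R.T@t
def ray(u,v,z):
    r=np.stack([(u-K[0,2])/K[0,0],(v-K[1,2])/K[1,1],np.ones_like(u)],-1)@R
    return C+r*((z-C[2])/r[:,2])[:,None]
print("cam",C)
for n,b,z in(("A",(332,295,386,325),.033),("B",(404,295,456,325),.033)):
    v,u=np.nonzero(box(*b)&(V<80));Q=ray(u.astype(float),v.astype(float),z)[:,:2]
    c=Q.mean(0);w,e=np.linalg.eigh(np.cov((Q-c).T));a=e[:,1]*np.sign(e[1,1]);print(n,c.round(4),"axis deg",np.degrees(np.arctan2(a[1],a[0])))
sat=p.max(-1).astype(int)-p.min(-1)
m=box(315,230,475,348)&(((sat<40)&(V>140))|(V<80))
m=cv2.morphologyEx(m.astype(np.uint8),cv2.MORPH_OPEN,np.ones((5,5)))
v,u=np.nonzero(m);Q=ray(u.astype(float),v.astype(float),.018)[:,:2]
print("board",cv2.minAreaRect((Q*1000).astype(np.float32)))
m=box(510,260,565,345)&(V<80);v,u=np.nonzero(m);Q=ray(u.astype(float),v.astype(float),.05)[:,:2];print("grip",Q.mean(0))
```

```text
[[-0.001  0.446 -0.895]
 [ 0.001 -0.895 -0.446]
 [-1.    -0.001  0.   ]]
cam [ 0.29917691 -0.01499588  1.40464748]
A [0.5003 0.0489] axis deg 88.8487033173812
B [ 0.4944 -0.0968] axis deg 90.24024390145615
board ((546.1595458984375, -28.095230102539062), (271.4085388183594, 202.51901245117188), 89.05635833740234)
grip [ 0.51205038 -0.31145699]
```

Emit:
apply_moves([
  [0.024, 0.024, -0.008, 0.111, 1],
  [0.024, 0.024, -0.008, 0.111, 1],
  [0.024, 0.024, -0.008, 0.111, 1],
  [0.024, 0.024, -0.008, 0.111, 1],
  [0.024, 0.024, -0.008, 0.111, 1],
  [0.024, 0.024, -0.008, 0.111, 1],
  [0.024, 0.024, -0.008, 0.111, 1],
  [0.024, 0.024, -0.008, 0.111, 1],
  [0.024, 0.024, -0.008, 0.111, 1],
  [0.024, 0.024, -0.008, 0.111, 1],
], newtons=40)

```text
time_s: 0.93
tool_pos: [0.516, -0.3151, 0.1373]
tool_rot: [0.508, 0.49, 0.507, -0.494]
contact_force: [0.3, -0.8, 0.5]
grip_width: 0.0882
```

Emit:
apply_moves([
  [0, -0.004, -0.02, -0.032, 1],
  [0, 0, -0.02, 0, 1],
  [0, 0, -0.02, 0, 1],
  [0, 0, -0.02, 0, 1],
  [0, 0, -0.02, 0, 1],
  [0, 0, -0.01, 0, 1],
  [0, 0, 0, 0, 0.1],
  [0, 0, 0, 0, 0],
  [0, 0, 0, 0, 0],
  [0, 0, 0, 0, 0],
], newtons=40)

```text
time_s: 1.77
tool_pos: [0.5228, -0.3062, 0.0205]
tool_rot: [0.504, 0.495, 0.507, -0.494]
contact_force: [0.8, -0.4, 0.3]
grip_width: 0.065
```

Emit:
apply_moves([
  [-0.003, -0.006, 0.003, 0, 1],
  [-0.003, -0.006, 0.002, 0, 1],
  [0, 0, 0, 0, 1],
  [0, 0, 0, 0, 0],
  [0, 0, 0, 0, 0],
  [0, 0, 0, 0, 0],
  [0, 0, 0, 0, 0],
  [0, 0, 0, 0, 0],
  [0, 0, 0, 0, 0],
  [0, 0, 0, 0, 0],
], newtons=40)

```text
time_s: 2.6
tool_pos: [0.5181, -0.3217, 0.0306]
tool_rot: [0.507, 0.496, 0.504, -0.494]
contact_force: [-0.5, -0.2, 0.3]
grip_width: 0.0413
```

Run:
```python
from h import *
print(arm.read_state())
p,d=arm.grab_frame("wrist");save("w1.png",p,1.2)
```

```text
{'time_s': 2.6, 'joints': array([ 0.69662782,  0.62264504, -0.30414443,  1.78584636,  0.25319817,
        0.76673939,  0.28445347]), 'qvel': array([-0.00137913,  0.00138997, -0.00230091,  0.0016552 ,  0.00019866,
       -0.00038057, -0.00026776]), 'joint_torque': array([ 6.50038454e-02, -6.40998960e+01, -4.33500499e+00, -2.16998953e+01,
       -3.42301838e-02,  1.44855728e-02,  1.78769228e-04]), 'tool_pos': array([ 0.51806144, -0.32171193,  0.03064881]), 'tool_rot': array([ 0.50662496,  0.49555176,  0.50377412, -0.49393444]), 'contact_force': array([-0.45429783, -0.21777288,  0.25751277]), 'ft_torque': array([ 0.02917142, -0.05594009,  0.01591593]), 'grip_width': 0.04126774469233068}
```

View pics/w1.png

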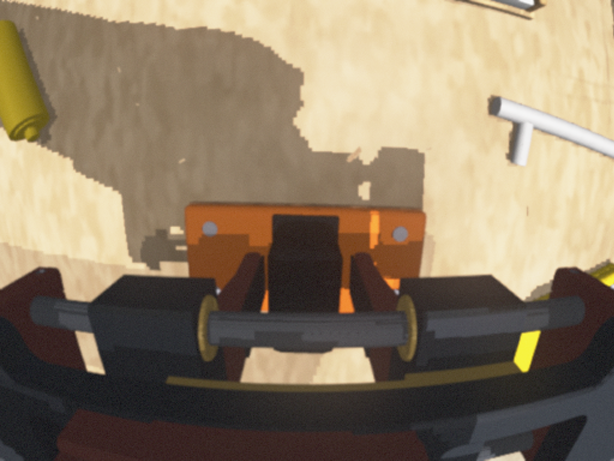

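The wrist view shows the open fingers straddling the black grip at (305,260), with the orange slab below. I'll lower slightly and close.

Emit:
apply_moves([
  [0, 0.002, -0.003, 0, 0],
  [0, 0, 0, 0, 0],
  [0, 0, 0, 0, 0],
  [0, 0, 0, 0, 0],
  [0, 0, 0, 0, 0],
  [0, 0, 0, 0, 0],
  [0, 0, 0, 0, 0],
  [0, 0, 0, 0, 0],
  [0, 0, 0, 0, 0],
  [0, 0, 0, 0, 0],
], newtons=50)

```text
time_s: 3.48
tool_pos: [0.518, -0.3197, 0.0277]
tool_rot: [0.507, 0.495, 0.504, -0.494]
contact_force: [0.6, 0.1, 1.8]
grip_width: 0.0297
```

Emit:
apply_moves([
  [0, 0, -0.001, 0, 0],
  [0, 0, -0.001, 0, 0],
  [0, 0, -0.001, 0, 0],
  [0, 0, -0.001, 0, 0],
  [0, 0, -0.001, 0, 0],
  [0, 0, -0.001, 0, 0],
  [0, 0, -0.001, 0, 0],
  [0, 0, -0.001, 0, 0],
  [0, 0, -0.001, 0, 0],
  [0, 0, -0.001, 0, 0],
])

```text
time_s: 4.32
tool_pos: [0.5181, -0.3197, 0.0267]
tool_rot: [0.507, 0.495, 0.503, -0.495]
contact_force: [-3.8, 1.8, 11.0]
grip_width: 0.0298
```

Emit:
apply_moves([
  [0, 0, -0.0006, 0, 0],
  [0, 0, -0.0006, 0, 0],
  [0, 0, -0.0006, 0, 0],
  [0, 0, -0.0006, 0, 0],
  [0, 0, -0.0006, 0, 0],
  [0, 0, -0.0006, 0, 0],
  [0, 0, -0.0006, 0, 0],
  [0, 0, -0.0006, 0, 0],
  [0, 0, -0.0006, 0, 0],
  [0, 0, -0.0006, 0, 0],
])

```text
time_s: 5.15
tool_pos: [0.518, -0.3197, 0.027]
tool_rot: [0.508, 0.494, 0.502, -0.496]
contact_force: [-1.8, 0.4, 7.4]
grip_width: 0.0298
```

Emit:
apply_moves([
  [0, 0, -0.0006, 0, 0],
  [0, 0, -0.0006, 0, 0],
  [0, 0, -0.0006, 0, 0],
  [0, 0, -0.0006, 0, 0],
  [0, 0, -0.0006, 0, 0],
  [0, 0, -0.0006, 0, 0],
  [0, 0, -0.0006, 0, 0],
  [0, 0, -0.0006, 0, 0],
  [0, 0, -0.0006, 0, 0],
  [0, 0, -0.0006, 0, 0],
])

```text
time_s: 5.98
tool_pos: [0.5181, -0.3196, 0.0271]
tool_rot: [0.508, 0.494, 0.501, -0.496]
contact_force: [-2.8, 0.9, 7.3]
grip_width: 0.0299
```

Emit:
apply_moves([
  [0, 0, 0.03, 0, 0],
  [0, 0, 0.03, 0, 0],
  [-0.008, 0.026, 0.008, 0, 0],
  [-0.008, 0.026, 0, 0, 0],
  [-0.008, 0.026, 0, 0, 0],
  [-0.008, 0.026, 0, 0, 0],
  [-0.008, 0.026, 0, 0, 0],
  [-0.008, 0.026, 0, 0, 0],
  [-0.008, 0.026, 0, 0, 0],
  [-0.005, 0.02, 0, 0, 0],
], newtons=60)

```text
time_s: 6.82
tool_pos: [0.451, -0.1139, 0.0936]
tool_rot: [0.505, 0.496, 0.5, -0.499]
contact_force: [0.1, -0.3, -2.0]
grip_width: 0.0298
```

Emit:
apply_moves([
  [0, 0, 0, 0, 0],
  [0, 0, 0, 0, 0],
  [0, 0, 0, 0, 0],
  [0, 0, 0, 0, 0],
  [0, 0, 0, 0, 0],
  [0, 0, 0, 0, 0],
  [0, 0, 0, 0, 0],
  [0, 0, 0, 0, 0],
  [0, 0, 0, 0, 0],
  [0, 0, 0, 0, 0],
])

```text
time_s: 7.65
tool_pos: [0.45, -0.1132, 0.0924]
tool_rot: [0.504, 0.495, 0.501, -0.499]
contact_force: [-0.2, 0.3, -1.8]
grip_width: 0.0298
```

Run:
```python
from h import *
s=arm.read_state();print(s["tool_pos"],s["tool_rot"],s["contact_force"],s["ft_torque"],s["joints"].round(2))
p,d=arm.grab_frame("wrist");save("w2.png",p,1.2)
```

```text
[ 0.44998464 -0.11322376  0.09235895] [ 0.50432958  0.49542655  0.5014103  -0.49879047] [-0.23970432  0.30850611 -1.82568087] [ 0.04182359 -0.02070785 -0.00826992] [ 0.47  0.34 -0.4   2.09  0.2   0.74 -0.04]
```

View pics/w2.png

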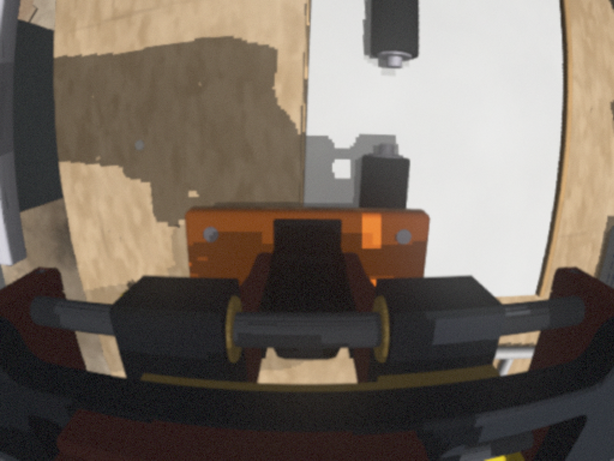

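Roller B lies under the front half of the block, at (385,185) in the wrist view. I'll centre in y and descend gently.

Emit:
apply_moves([
  [0.0005, 0.006, -0.003, 0, 0],
  [0.0005, 0.006, -0.003, 0, 0],
  [0, 0.002, -0.002, 0, 0],
  [0, 0, -0.001, 0, 0],
  [0, 0, -0.001, 0, 0],
  [0, 0, -0.001, 0, 0],
  [0, 0, -0.001, 0, 0],
  [0, 0, -0.0005, 0, 0],
  [0, 0, -0.0005, 0, 0],
  [0, 0, -0.0005, 0, 0],
])

```text
time_s: 8.53
tool_pos: [0.451, -0.0971, 0.0773]
tool_rot: [0.505, 0.495, 0.502, -0.498]
contact_force: [-0.5, -1.0, -1.7]
grip_width: 0.03
```

Emit:
apply_moves([
  [0, 0, -0.0005, 0, 0],
  [0, 0, -0.0005, 0, 0],
  [0, 0, -0.0005, 0, 0],
  [0, 0, -0.0005, 0, 0],
  [0, 0, -0.0005, 0, 0],
  [0, 0, -0.0005, 0, 0],
  [0, 0, -0.0004, 0, 0],
  [0, 0, -0.0004, 0, 0],
  [0, 0, -0.0004, 0, 0],
  [0, 0, -0.0004, 0, 0],
])

```text
time_s: 9.37
tool_pos: [0.4547, -0.0974, 0.0748]
tool_rot: [0.507, 0.497, 0.499, -0.497]
contact_force: [0.9, 1.3, 4.8]
grip_width: 0.0299
```

Emit:
apply_moves([
  [0.0018, -5e-05, -0.0004, 0, 0],
  [0.0018, -5e-05, -0.0004, 0, 0],
  [0.0018, -5e-05, -0.0004, 0, 0],
  [0.0018, -5e-05, -0.0004, 0, 0],
  [0.0018, -5e-05, -0.0004, 0, 0],
  [0.0018, -5e-05, -0.0004, 0, 0],
  [0.0018, -5e-05, -0.0004, 0, 0],
  [0.0018, -5e-05, -0.0004, 0, 0],
  [0.0018, -5e-05, -0.0004, 0, 0],
  [0.0018, -5e-05, -0.0004, 0, 0],
])

```text
time_s: 10.2
tool_pos: [0.4786, -0.098, 0.0744]
tool_rot: [0.51, 0.499, 0.496, -0.495]
contact_force: [-0.2, 0.3, 7.2]
grip_width: 0.0295
```

Emit:
apply_moves([
  [0.002, -5e-05, -0.0003, 0, 0],
  [0.002, -5e-05, -0.0003, 0, 0],
  [0.002, -5e-05, -0.0003, 0, 0],
  [0.002, -5e-05, -0.0003, 0, 0],
  [0.002, -5e-05, -0.0003, 0, 0],
  [0.002, -5e-05, -0.0003, 0, 0],
  [0.002, -5e-05, -0.0003, 0, 0],
  [0.002, -5e-05, -0.0003, 0, 0],
  [0.002, -5e-05, -0.0003, 0, 0],
  [0.002, -5e-05, -0.0003, 0, 0],
])

```text
time_s: 11.03
tool_pos: [0.5036, -0.0985, 0.0746]
tool_rot: [0.512, 0.501, 0.494, -0.493]
contact_force: [-0.8, 0.2, 6.2]
grip_width: 0.0296
```

Emit:
apply_moves([
  [0.002, -5e-05, -0.0003, 0, 0],
  [0.002, -5e-05, -0.0003, 0, 0],
  [0.002, -5e-05, -0.0003, 0, 0],
  [0.002, -5e-05, -0.0003, 0, 0],
  [0.002, -5e-05, -0.0003, 0, 0],
  [0.002, -5e-05, -0.0003, 0, 0],
  [0.002, -5e-05, -0.0003, 0, 0],
  [0.002, -5e-05, -0.0003, 0, 0],
  [0.002, -5e-05, -0.0003, 0, 0],
  [0.002, -5e-05, -0.0003, 0, 0],
])

```text
time_s: 11.87
tool_pos: [0.5281, -0.0991, 0.0749]
tool_rot: [0.514, 0.502, 0.492, -0.492]
contact_force: [0.2, -0.3, 6.2]
grip_width: 0.0297
```

Emit:
apply_moves([
  [0.002, -5e-05, -0.0003, 0, 0],
  [0.002, -5e-05, -0.0003, 0, 0],
  [0.002, -5e-05, -0.0003, 0, 0],
  [0.002, -5e-05, -0.0003, 0, 0],
  [0.002, -5e-05, -0.0003, 0, 0],
  [0.002, -5e-05, -0.0003, 0, 0],
  [0.002, -5e-05, -0.0003, 0, 0],
  [0.002, -5e-05, -0.0003, 0, 0],
  [0.002, -5e-05, -0.0003, 0, 0],
  [0.002, -5e-05, -0.0003, 0, 0],
])

```text
time_s: 12.7
tool_pos: [0.5519, -0.0997, 0.0753]
tool_rot: [0.515, 0.503, 0.49, -0.491]
contact_force: [-0.4, -0.0, 6.4]
grip_width: 0.0295
```

Run:
```python
from h import *
s=arm.read_state();print(s["tool_pos"],s["contact_force"],s["ft_torque"])
p,d=arm.grab_frame("scene");save("s1.png",p[140:290,160:380],3)
```

```text
[ 0.55190844 -0.09969112  0.07525251] [-4.26940050e-01 -5.79378288e-03  6.35049764e+00] [0.18537003 0.02098971 0.01853929]
```

View pics/s1.png

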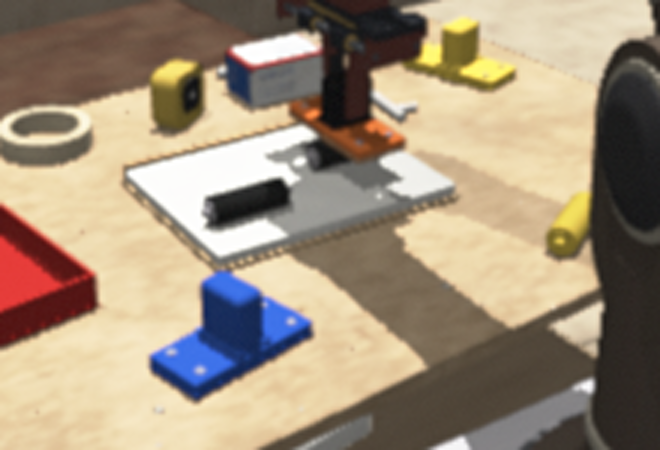

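The block is tracking over roller B, at (325,152) in the crop, with z nearly constant. So B looks round. I'll continue.

Emit:
apply_moves([
  [0.002, -5e-05, -0.0003, 0, 0],
  [0.002, -5e-05, -0.0003, 0, 0],
  [0.002, -5e-05, -0.0003, 0, 0],
  [0.002, -5e-05, -0.0003, 0, 0],
  [0.002, -5e-05, -0.0003, 0, 0],
  [0.002, -5e-05, -0.0003, 0, 0],
  [0.002, -5e-05, -0.0003, 0, 0],
  [0.002, -5e-05, -0.0003, 0, 0],
  [0.002, -5e-05, -0.0003, 0, 0],
  [0.002, -5e-05, -0.0003, 0, 0],
])

```text
time_s: 13.58
tool_pos: [0.5753, -0.1002, 0.0757]
tool_rot: [0.517, 0.504, 0.489, -0.49]
contact_force: [-0.2, 0.2, 7.0]
grip_width: 0.0301
```

Emit:
apply_moves([
  [0.002, -5e-05, -0.0003, 0, 0],
  [0.002, -5e-05, -0.0003, 0, 0],
  [0.002, -5e-05, -0.0003, 0, 0],
  [0.002, -5e-05, -0.0003, 0, 0],
  [0.002, -5e-05, -0.0003, 0, 0],
  [0.002, -5e-05, -0.0003, 0, 0],
  [0.002, -5e-05, -0.0003, 0, 0],
  [0.002, -5e-05, -0.0003, 0, 0],
  [0.002, -5e-05, -0.0003, 0, 0],
  [0.002, -5e-05, -0.0003, 0, 0],
])

```text
time_s: 14.42
tool_pos: [0.5977, -0.1007, 0.0761]
tool_rot: [0.517, 0.504, 0.488, -0.49]
contact_force: [-0.3, 0.3, 7.2]
grip_width: 0.0299
```

Emit:
apply_moves([
  [0.002, -5e-05, -0.0003, 0, 0],
  [0.002, -5e-05, -0.0003, 0, 0],
  [0.002, -5e-05, -0.0003, 0, 0],
  [0.002, -5e-05, -0.0003, 0, 0],
  [0.002, -5e-05, -0.0003, 0, 0],
  [0.002, -5e-05, -0.0003, 0, 0],
  [0.002, -5e-05, -0.0003, 0, 0],
  [0.002, -5e-05, -0.0003, 0, 0],
  [0.001, -5e-05, -0.0003, 0, 0],
  [0, 0, -0.0003, 0, 0],
])

```text
time_s: 15.25
tool_pos: [0.6168, -0.1012, 0.0766]
tool_rot: [0.518, 0.505, 0.487, -0.49]
contact_force: [-0.6, 0.0, 6.2]
grip_width: 0.0297
```

B never rose and fell, so B is round and A should be the oval one. I'll lift, check where B stopped, and go to A.

Emit:
apply_moves([
  [0, 0, 0.01, 0, 0],
  [0, 0, 0.015, 0, 0],
  [-0.01, 0.015, 0.002, 0, 0],
  [-0.022, 0.021, 0, 0, 0],
  [-0.022, 0.021, 0, 0, 0],
  [-0.022, 0.021, 0, 0, 0],
  [-0.022, 0.021, 0, 0, 0],
  [-0.022, 0.021, 0, 0, 0],
  [-0.016, 0.016, 0, 0, 0],
  [-0.005, 0.005, 0, 0, 0],
])

```text
time_s: 16.08
tool_pos: [0.463, 0.0393, 0.1012]
tool_rot: [0.513, 0.502, 0.488, -0.496]
contact_force: [-0.3, 1.0, -1.6]
grip_width: 0.0303
```

```bash
cat >> h.py <<'E'
def rollers():
    """black blobs on board in top view, x from ray at axis height"""
    p,d=arm.grab_frame("top");K,R,t=cam("top");C=-R.T@t
    g=np.argwhere(np.ones(d.shape))[:,::-1].astype(float)
    r=np.c_[(g[:,0]-K[0,2])/K[0,0],(g[:,1]-K[1,2])/K[1,1],np.ones(len(g))]@R
    Q=C+r*((.033-C[2])/r[:,2])[:,None];Q=Q.reshape(*d.shape,3)
    m=((p.max(-1)<70)&(abs(Q[...,0]-.547)<.1)&(abs(Q[...,1]+.027)<.135)).astype(np.uint8)
    n,l,s,c=cv2.connectedComponentsWithStats(m)
    for i in range(1,n):
        if s[i,4]>40: print("blob",s[i,4],Q[l==i][:,:2].mean(0).round(4),"px",c[i].round(),"ext",np.ptp(Q[l==i],0)[:2].round(3))
    return p,d
def st():
    s=arm.read_state();print(round(s["time_s"],2),s["tool_pos"].round(4),s["contact_force"].round(1),s["ft_torque"].round(2),s["grip_width"].round(4))
E
python3 - <<'E'
from h import *
st();p,d=rollers();save("t2.png",p[110:240,180:400],3)
E
```

```text
Traceback (most recent call last):
  File "h.py", line 23, in st
    s=arm.read_state();print(round(s["time_s"],2),s["tool_pos"].round(4),s["contact_force"].round(1),s["ft_torque"].round(2),s["grip_width"].round(4))
                                                                                                                             ^^^^^^^^^^^^^^^^^^^^^
AttributeError: 'float' object has no attribute 'round'
```

```bash
sed -i 's/s\["grip_width"\].round(4)/round(s["grip_width"],4)/' h.py
python3 - <<'E'
from h import *
st();p,d=rollers();save("t2.png",p[110:240,180:400],3)
E
```

```text
16.08 [0.463  0.0393 0.1012] [-0.3  1.  -1.6] [ 0.02 -0.04  0.01] 0.0303
blob 265 [ 0.5775 -0.1004] px [286. 181.] ext [0.032 0.079]
blob 78 [0.5469 0.0068] px [251. 191.] ext [0.084 0.036]
blob 181 [0.4816 0.0031] px [253. 212.] ext [0.083 0.068]
blob 167 [0.475  0.0959] px [222. 215.] ext [0.07  0.036]
```

View pics/t2.png

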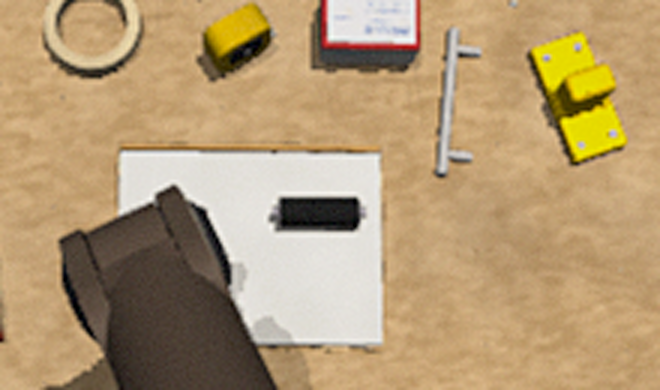

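B now rests at (0.5775,-0.100), about 32 mm beyond the board's centre (crop pixel (320,213)). I'll descend on A.

Emit:
apply_moves([
  [0.001, 0.003, -0.006, 0, 0],
  [0.002, 0.003, -0.006, 0, 0],
  [0.002, 0.002, -0.005, 0, 0],
  [0, 0, -0.003, 0, 0],
  [0, 0, -0.0015, 0, 0],
  [0, 0, -0.001, 0, 0],
  [0, 0, -0.0005, 0, 0],
  [0, 0, -0.0005, 0, 0],
  [0, 0, -0.0005, 0, 0],
  [0, 0, -0.0005, 0, 0],
])

```text
time_s: 16.97
tool_pos: [0.474, 0.0445, 0.0747]
tool_rot: [0.513, 0.504, 0.486, -0.497]
contact_force: [-0.9, -0.7, 5.3]
grip_width: 0.0298
```

Emit:
apply_moves([
  [0.0012, 0, -0.0003, 0, 0],
  [0.0015, 0, -0.0003, 0, 0],
  [0.0015, 0, -0.0003, 0, 0],
  [0.0015, 0, -0.0003, 0, 0],
  [0.0015, 0, -0.0003, 0, 0],
  [0.0015, 0, -0.0003, 0, 0],
  [0.0015, 0, -0.0003, 0, 0],
  [0.0015, 0, -0.0003, 0, 0],
  [0.0015, 0, -0.0003, 0, 0],
  [0.0015, 0, -0.0003, 0, 0],
])

```text
time_s: 17.8
tool_pos: [0.4949, 0.044, 0.077]
tool_rot: [0.515, 0.507, 0.482, -0.495]
contact_force: [-0.4, -0.1, 8.5]
grip_width: 0.0299
```

A rises, so A is oval. I'll give way on the climb.

Emit:
apply_moves([
  [0.0013, 0, -0.0001, 0, 0],
  [0.0013, 0, -0.0001, 0, 0],
  [0.0013, 0, -0.0001, 0, 0],
  [0.0013, 0, -0.0001, 0, 0],
  [0.0013, 0, -0.0001, 0, 0],
  [0.0013, 0, -0.0001, 0, 0],
  [0.0013, 0, -0.0001, 0, 0],
  [0.0013, 0, -0.0001, 0, 0],
  [0.0013, 0, -0.0002, 0, 0],
  [0.0013, 0, -0.0002, 0, 0],
])

```text
time_s: 18.63
tool_pos: [0.5131, 0.0436, 0.0786]
tool_rot: [0.517, 0.509, 0.48, -0.493]
contact_force: [-2.2, -0.5, 6.4]
grip_width: 0.0295
```

Emit:
apply_moves([
  [0.0013, 0, -0.0002, 0, 0],
  [0.0013, 0, -0.0002, 0, 0],
  [0.0013, 0, -0.0003, 0, 0],
  [0.0013, 0, -0.0003, 0, 0],
  [0.0013, 0, -0.0003, 0, 0],
  [0.0013, 0, -0.0003, 0, 0],
  [0.0013, 0, -0.0004, 0, 0],
  [0.0013, 0, -0.0004, 0, 0],
  [0.0013, 0, -0.0004, 0, 0],
  [0.0013, 0, -0.0004, 0, 0],
])

```text
time_s: 19.47
tool_pos: [0.5333, 0.0431, 0.0789]
tool_rot: [0.519, 0.512, 0.477, -0.491]
contact_force: [-0.7, -0.1, 6.6]
grip_width: 0.0299
```

Emit:
apply_moves([
  [0.0014, 0, -0.0004, 0, 0],
  [0.0014, 0, -0.0004, 0, 0],
  [0.0014, 0, -0.0005, 0, 0],
  [0.0014, 0, -0.0005, 0, 0],
  [0.0014, 0, -0.0005, 0, 0],
  [0.0014, 0, -0.0005, 0, 0],
  [0.0014, 0, -0.0005, 0, 0],
  [0.0014, 0, -0.0005, 0, 0],
  [0.0014, 0, -0.0005, 0, 0],
  [0.0014, 0, -0.0005, 0, 0],
])

```text
time_s: 20.3
tool_pos: [0.5561, 0.0425, 0.078]
tool_rot: [0.522, 0.516, 0.473, -0.487]
contact_force: [0.3, 0.1, 5.6]
grip_width: 0.03
```

Emit:
apply_moves([
  [0.0014, 0, -0.0005, 0, 0],
  [0.0014, 0, -0.0005, 0, 0],
  [0.0014, 0, -0.0005, 0, 0],
  [0.0014, 0, -0.0005, 0, 0],
  [0.0014, 0, -0.0004, 0, 0],
  [0.0014, 0, -0.0004, 0, 0],
  [0.0014, 0, -0.0004, 0, 0],
  [0.0014, 0, -0.0004, 0, 0],
  [0.0014, 0, -0.0004, 0, 0],
  [0.0014, 0, -0.0003, 0, 0],
])

```text
time_s: 21.13
tool_pos: [0.5757, 0.042, 0.0767]
tool_rot: [0.523, 0.518, 0.471, -0.486]
contact_force: [-3.2, -0.8, 12.6]
grip_width: 0.03
```

Emit:
apply_moves([
  [0.0008, 0, 0.0002, 0, 0],
  [0.001, 0, 0.0001, 0, 0],
  [0.001, 0, 0, 0, 0],
  [0.001, 0, -0.0001, 0, 0],
  [0.001, 0, -0.0001, 0, 0],
  [0.001, 0, -0.0001, 0, 0],
  [0.001, 0, -0.0001, 0, 0],
  [0.001, 0, -0.0001, 0, 0],
  [0.001, 0, -0.0001, 0, 0],
  [0.001, 0, -0.0001, 0, 0],
])

```text
time_s: 21.97
tool_pos: [0.5833, 0.0419, 0.0783]
tool_rot: [0.522, 0.516, 0.472, -0.488]
contact_force: [-1.6, -1.1, 8.6]
grip_width: 0.0298
```

Emit:
apply_moves([
  [0.0014, 0, 0, 0, 0],
  [0.0014, 0, 0, 0, 0],
  [0.0014, 0, 0, 0, 0],
  [0.0014, 0, 0, 0, 0],
  [0.0014, 0, 0, 0, 0],
  [0.0014, 0, 0, 0, 0],
  [0.0014, 0, 0, 0, 0],
  [0.0014, 0, 0, 0, 0],
  [0.0014, 0, 0, 0, 0],
  [0.0014, 0, 0, 0, 0],
])

```text
time_s: 22.8
tool_pos: [0.5953, 0.0417, 0.08]
tool_rot: [0.521, 0.514, 0.473, -0.491]
contact_force: [-1.8, -1.0, 8.1]
grip_width: 0.0301
```

Emit:
apply_moves([
  [0.0016, 0, 0, 0, 0],
  [0.0016, 0, 0, 0, 0],
  [0.0016, 0, 0, 0, 0],
  [0.0016, 0, 0, 0, 0],
  [0.0016, 0, 0, 0, 0],
  [0.0016, 0, 0, 0, 0],
  [0.0016, 0, 0, 0, 0],
  [0.0016, 0, 0, 0, 0],
  [0.0016, 0, 0, 0, 0],
  [0.0016, 0, 0, 0, 0],
])

```text
time_s: 23.63
tool_pos: [0.6103, 0.0414, 0.0814]
tool_rot: [0.52, 0.512, 0.473, -0.492]
contact_force: [-0.7, -0.4, 6.3]
grip_width: 0.0297
```

Emit:
apply_moves([
  [0.0016, 0, -0.0001, 0, 0],
  [0.0016, 0, -0.0001, 0, 0],
  [0.0016, 0, -0.0002, 0, 0],
  [0.0016, 0, -0.0002, 0, 0],
  [0.0016, 0, -0.0002, 0, 0],
  [0.0016, 0, -0.0002, 0, 0],
  [0.0016, 0, -0.0002, 0, 0],
  [0.0016, 0, -0.0003, 0, 0],
  [0.0016, 0, -0.0003, 0, 0],
  [0.0016, 0, -0.0003, 0, 0],
])

```text
time_s: 24.47
tool_pos: [0.6277, 0.041, 0.0819]
tool_rot: [0.52, 0.512, 0.473, -0.493]
contact_force: [0.3, 0.2, 8.8]
grip_width: 0.0299
```

Emit:
apply_moves([
  [0.0016, 0, -0.0002, 0, 0],
  [0.0016, 0, -0.0003, 0, 0],
  [0.0016, 0, -0.0003, 0, 0],
  [0.0016, 0, -0.0003, 0, 0],
  [0.0005, 0, 0, 0, 0],
  [0, 0, 0.006, 0, 0],
  [0, 0, 0.015, 0, 0],
  [-0.005, -0.01, 0.015, 0, 0],
  [-0.01, -0.03, 0, 0, 0],
  [-0.012, -0.036, 0, 0, 0],
])

```text
time_s: 25.3
tool_pos: [0.6061, -0.0278, 0.117]
tool_rot: [0.521, 0.509, 0.479, -0.49]
contact_force: [1.0, -1.8, -1.9]
grip_width: 0.0299
```

Emit:
apply_moves([
  [-0.012, -0.036, 0, 0, 0],
  [-0.012, -0.036, 0, 0, 0],
  [-0.012, -0.036, 0, 0, 0],
  [-0.012, -0.036, 0, 0, 0],
  [-0.012, -0.036, -0.003, 0, 0],
  [-0.012, -0.036, -0.003, 0, 0],
  [-0.012, -0.033, -0.003, 0, 0],
  [-0.006, -0.015, -0.003, 0, 0],
  [0, 0, 0, 0, 0],
  [0, 0, 0, 0, 0],
])

```text
time_s: 26.13
tool_pos: [0.4934, -0.3181, 0.1063]
tool_rot: [0.516, 0.508, 0.477, -0.498]
contact_force: [0.5, 1.7, -1.6]
grip_width: 0.0299
```

Run:
```python
from h import *
st();p,d=rollers();save("t3.png",p[110:240,180:400],3)
```

```text
26.13 [ 0.4934 -0.3181  0.1063] [ 0.5  1.7 -1.6] [ 0.11 -0.03 -0.02] 0.0299
blob 268 [0.602  0.0444] px [239. 174.] ext [0.032 0.082]
blob 265 [ 0.5775 -0.1004] px [286. 181.] ext [0.032 0.079]
```

Emit:
apply_moves([
  [0.006, 0, -0.018, 0, 0],
  [0.006, 0, -0.018, 0, 0],
  [0.005, 0, -0.016, 0, 0],
  [0.002, 0, -0.01, 0, 0],
  [0, 0, -0.005, 0, 0],
  [0, 0, -0.002, 0, 0],
  [0, 0, -0.001, 0, 0],
  [0, 0, -0.001, 0, 0],
  [0, 0, -0.001, 0, 0],
  [0, 0, -0.001, 0, 0],
])

```text
time_s: 27.02
tool_pos: [0.5181, -0.3078, 0.0351]
tool_rot: [0.52, 0.506, 0.48, -0.493]
contact_force: [0.2, -0.1, -1.7]
grip_width: 0.0296
```

Emit:
apply_moves([
  [0, 0, -0.001, 0, 0],
  [0, 0, -0.001, 0, 0],
  [0, 0, -0.001, 0, 0],
  [0, 0, -0.0008, 0, 0],
  [0, 0, -0.0008, 0, 0],
  [0, 0, -0.0008, 0, 0],
  [0, 0, -0.0008, 0, 0],
  [0, 0, -0.0008, 0, 0],
  [0, 0, -0.0008, 0, 0],
  [0, 0, -0.0008, 0, 0],
])

```text
time_s: 27.85
tool_pos: [0.5186, -0.3093, 0.03]
tool_rot: [0.521, 0.506, 0.478, -0.493]
contact_force: [-2.1, 0.8, 8.7]
grip_width: 0.0296
```

Emit:
apply_moves([
  [0, 0, -0.001, 0, 0],
  [0, 0, -0.001, 0, 0],
  [0, 0, -0.001, 0, 0],
  [0, 0, -0.001, 0, 0],
  [0, 0, -0.001, 0, 0],
  [0, 0, -0.001, 0, 0],
  [0, 0, -0.001, 0, 0],
  [0, 0, -0.001, 0, 0],
  [0, 0, -0.001, 0, 0],
  [0, 0, -0.001, 0, 0],
])

```text
time_s: 28.68
tool_pos: [0.5187, -0.3089, 0.0298]
tool_rot: [0.521, 0.505, 0.478, -0.495]
contact_force: [-3.3, 1.5, 10.6]
grip_width: 0.0298
```

Emit:
apply_moves([
  [0, 0, -0.001, 0, 0],
  [0, 0, -0.001, 0, 0],
  [0, 0, -0.001, 0, 0],
  [0, 0, -0.001, 0, 0],
  [0, 0, -0.001, 0, 0],
  [0, 0, -0.001, 0, 0],
  [0, 0, -0.001, 0, 0],
  [0, 0, -0.001, 0, 0],
  [0, 0, -0.001, 0, 0],
  [0, 0, -0.001, 0, 0],
])

```text
time_s: 29.52
tool_pos: [0.5188, -0.3089, 0.0298]
tool_rot: [0.522, 0.504, 0.477, -0.497]
contact_force: [-3.1, 1.3, 11.7]
grip_width: 0.0296
```

Emit:
apply_moves([
  [0, 0, 0.0005, 0, 0],
  [0, 0, 0, 0, 0.6],
  [0, 0, 0, 0, 0.8],
  [0, 0, 0, 0, 0.8],
  [0, 0, 0.005, 0, 0.8],
  [0, 0, 0.015, 0, 0.8],
  [0, 0, 0.025, 0, 0.8],
  [0, 0, 0.025, 0, 0.8],
  [0, 0, 0.02, 0, 0.8],
  [0, 0, 0, 0, 0.8],
])

```text
time_s: 30.35
tool_pos: [0.5183, -0.3081, 0.124]
tool_rot: [0.521, 0.504, 0.478, -0.496]
contact_force: [1.1, -0.1, 1.1]
grip_width: 0.0702
```

Run:
```python
from h import *
st();p,d=arm.grab_frame("wrist");save("w3.png",p,1.2)
```

```text
30.35 [ 0.5183 -0.3081  0.124 ] [ 1.1 -0.1  1.1] [-0.   -0.07  0.  ] 0.0702
```

View pics/w3.png

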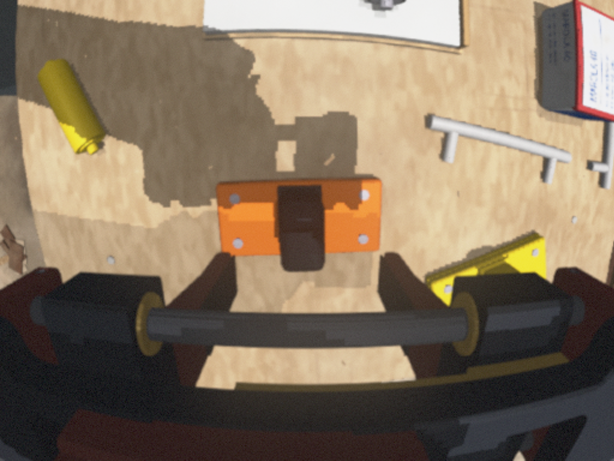

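The block stands flat and upright on the bench at (300,220), released. Now to roller A.

Emit:
apply_moves([
  [0.008, 0.034, 0, 0, 0.8],
  [0.008, 0.034, 0, 0, 0.8],
  [0.008, 0.034, 0, 0, 0.8],
  [0.008, 0.034, 0, 0, 0.8],
  [0.008, 0.034, 0, 0, 0.8],
  [0.008, 0.034, 0, 0, 0.8],
  [0.008, 0.034, 0, 0, 0.8],
  [0.008, 0.034, 0, 0, 0.8],
  [0.008, 0.034, 0, 0, 0.8],
  [0.006, 0.025, 0, 0, 0.8],
])

```text
time_s: 31.23
tool_pos: [0.5885, 0.0268, 0.113]
tool_rot: [0.514, 0.504, 0.476, -0.505]
contact_force: [0.9, 0.6, -0.5]
grip_width: 0.0708
```

Emit:
apply_moves([
  [0, 0, -0.005, 0, 0.8],
  [0, 0, -0.01, 0, 0.8],
  [0, 0, -0.01, 0, 0.8],
  [0, 0, -0.005, 0, 0.8],
  [0, 0, 0, 0, 0.8],
  [0, 0, 0, 0, 0.8],
  [0, 0, 0, 0, 0.8],
  [0, 0, 0, 0, 0.8],
  [0, 0, 0, 0, 0.8],
  [0, 0, 0, 0, 0.8],
])

```text
time_s: 32.07
tool_pos: [0.5857, 0.0275, 0.0752]
tool_rot: [0.513, 0.502, 0.478, -0.506]
contact_force: [-0.7, -0.3, -0.1]
grip_width: 0.0701
```

Run:
```python
from h import *
st();p,d=arm.grab_frame("wrist");save("w4.png",p,1.2)
```

```text
32.07 [0.5857 0.0275 0.0752] [-0.7 -0.3 -0.1] [ 0.01 -0.05 -0.01] 0.0701
```

View pics/w4.png

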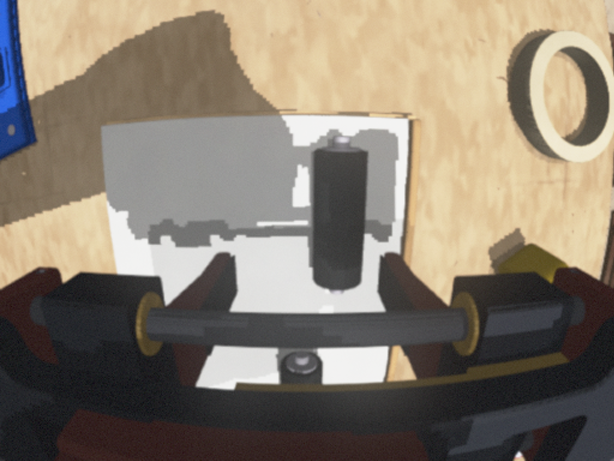

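Emit:
apply_moves([
  [0.005, 0.005, 0, 0, 0.8],
  [0.006, 0.006, 0, 0, 0.8],
  [0.003, 0.004, 0, 0, 0.8],
  [0, 0, -0.005, 0, 0.8],
  [0, 0, -0.01, 0, 0.8],
  [0, 0, -0.01, 0, 0.8],
  [0, 0, -0.008, 0, 0.8],
  [0, 0, -0.004, 0, 0.8],
  [0, 0, 0, 0, 0.8],
  [0, 0, 0, 0, 0.8],
])

```text
time_s: 32.95
tool_pos: [0.6008, 0.0451, 0.0336]
tool_rot: [0.513, 0.502, 0.479, -0.506]
contact_force: [0.2, -0.4, 1.1]
grip_width: 0.0702
```

Emit:
apply_moves([
  [0.001, 0, -0.004, 0, 0.8],
  [0, 0, -0.004, 0, 0.8],
  [0, 0, 0, 0, 0.8],
  [0, 0, 0, 0, 0],
  [0, 0, 0, 0, 0],
  [0, 0, 0, 0, 0],
  [0, 0, 0, 0, 0],
  [0, 0, 0, 0, 0],
  [0, 0, 0, 0, 0],
  [0, 0, 0, 0, 0],
], newtons=25)

```text
time_s: 33.78
tool_pos: [0.6032, 0.0447, 0.0263]
tool_rot: [0.514, 0.503, 0.478, -0.505]
contact_force: [0.3, 0.6, -1.8]
grip_width: 0.0335
```

Emit:
apply_moves([
  [0, 0, 0, 0, 0],
  [0, 0, 0, 0, 0],
  [0, 0, 0, 0, 0],
  [0, 0, 0, 0, 0],
  [0, 0, 0, 0, 0],
  [0, 0, 0, 0, 0],
  [0, 0, 0, 0, 0],
  [0, 0, 0, 0, 0],
  [0, 0, 0, 0, 0],
  [0, 0, 0, 0, 0],
])

```text
time_s: 34.62
tool_pos: [0.6031, 0.0446, 0.0263]
tool_rot: [0.514, 0.503, 0.478, -0.505]
contact_force: [0.5, 0.3, 0.1]
grip_width: 0.0331
```

Emit:
apply_moves([
  [0, 0, 0.005, 0, 0],
  [0, 0, 0.015, 0, 0],
  [0, 0, 0.025, 0, 0],
  [0, 0, 0.025, 0, 0],
  [-0.004, 0.015, 0, 0, 0],
  [-0.007, 0.027, 0, 0, 0],
  [-0.007, 0.027, 0, 0, 0],
  [-0.007, 0.027, 0, 0, 0],
  [-0.007, 0.027, 0, 0, 0],
  [-0.007, 0.027, 0, 0, 0],
], newtons=40)

```text
time_s: 35.45
tool_pos: [0.562, 0.1893, 0.1011]
tool_rot: [-0.51, -0.504, -0.473, 0.511]
contact_force: [0.0, 0.1, -2.0]
grip_width: 0.0332
```

Emit:
apply_moves([
  [-0.007, 0.027, 0, 0, 0],
  [-0.007, 0.027, 0, 0, 0],
  [-0.007, 0.027, 0, 0, 0],
  [-0.007, 0.027, 0, 0, 0],
  [-0.004, 0.016, 0, 0, 0],
  [0, 0.004, 0, 0, 0],
  [0, 0, 0, 0, 0],
  [0, 0, 0, 0, 0],
  [0, 0, 0, 0, 0],
  [0, 0, 0, 0, 0],
])

```text
time_s: 36.28
tool_pos: [0.5239, 0.3271, 0.103]
tool_rot: [0.511, 0.502, 0.476, -0.51]
contact_force: [0.6, -0.4, -0.4]
grip_width: 0.0332
```

Emit:
apply_moves([
  [0.004, -0.004, -0.008, 0, 0],
  [0.003, -0.004, -0.018, 0, 0],
  [0, 0, -0.018, 0, 0],
  [0, 0, -0.015, 0, 0],
  [0, 0, -0.01, 0, 0],
  [0, 0, -0.004, 0, 0],
  [0, 0, -0.002, 0, 0],
  [0, 0, -0.001, 0, 0],
  [0, 0, -0.001, 0, 0],
  [0, 0, -0.001, 0, 0],
])

```text
time_s: 37.12
tool_pos: [0.5383, 0.3069, 0.0211]
tool_rot: [-0.51, -0.506, -0.47, 0.513]
contact_force: [-0.4, -0.3, -1.9]
grip_width: 0.0335
```

Run:
```python
from h import *
st();p,d=arm.grab_frame("wrist");save("w5.png",p,1.2)
```

```text
37.12 [0.5383 0.3069 0.0211] [-0.4 -0.3 -1.9] [ 0.05 -0.03  0.  ] 0.0335
```

View pics/w5.png

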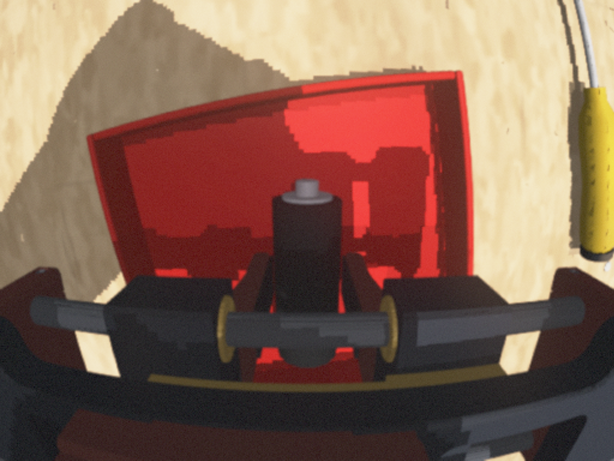

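The gripped roller is inside the tray walls at (307,240). I'll lower the last few millimetres and release.

Emit:
apply_moves([
  [0, 0, -0.002, 0, 0],
  [0, 0, -0.002, 0, 0],
  [0, 0, -0.001, 0, 0],
  [0, 0, -0.001, 0, 0],
  [0, 0, -0.001, 0, 0],
  [0, 0, -0.0007, 0, 0],
  [0, 0, -0.0005, 0, 0],
  [0, 0, -0.0005, 0, 0],
  [0, 0, -0.0005, 0, 0],
  [0, 0, -0.0005, 0, 0],
])

```text
time_s: 38.0
tool_pos: [0.5391, 0.3085, 0.0125]
tool_rot: [-0.51, -0.507, -0.47, 0.511]
contact_force: [1.0, -0.5, -0.7]
grip_width: 0.0332
```

Emit:
apply_moves([
  [0, 0, -0.0003, 0, 0],
  [0, 0, 0, 0, 0.5],
  [0, 0, 0, 0, 0.7],
  [0, 0, 0, 0, 0.7],
  [0, 0, 0, 0, 0.7],
  [0, 0, 0, 0, 0.7],
  [0, 0, 0, 0, 0.7],
  [0, 0, 0.008, 0, 0.7],
  [0, 0, 0.02, 0, 0.7],
  [0, 0, 0.03, 0, 0.7],
])

```text
time_s: 38.83
tool_pos: [0.5361, 0.3065, 0.0671]
tool_rot: [-0.51, -0.504, -0.471, 0.514]
contact_force: [0.2, -0.3, 0.6]
grip_width: 0.0615
```

Emit:
apply_moves([
  [0, 0, 0.03, 0, 0.7],
  [0, 0, 0.03, 0, 0.7],
  [0, 0, 0.03, 0, 0.7],
  [-0.015, 0.02, 0.01, 0, 0.7],
  [-0.015, 0.02, 0, 0, 0.7],
  [-0.015, 0.02, 0, 0, 0.7],
  [-0.015, 0.02, 0, 0, 0.7],
  [-0.015, 0.02, 0, 0, 0.7],
  [0, 0, 0, 0, 0.7],
  [0, 0, 0, 0, 0.7],
])

```text
time_s: 39.67
tool_pos: [0.4603, 0.4107, 0.1875]
tool_rot: [0.509, 0.51, 0.47, -0.51]
contact_force: [0.8, -0.4, 0.1]
grip_width: 0.0614
```

Run:
```python
from h import *
st();p,d=rollers();save("t4.png",p)
p,d=arm.grab_frame("scene");save("s4.png",p)
```

```text
39.67 [0.4603 0.4107 0.1875] [ 0.8 -0.4  0.1] [-0.07 -0.06 -0.04] 0.0614
blob 266 [ 0.5774 -0.1004] px [286. 181.] ext [0.032 0.079]
```

View pics/t4.png

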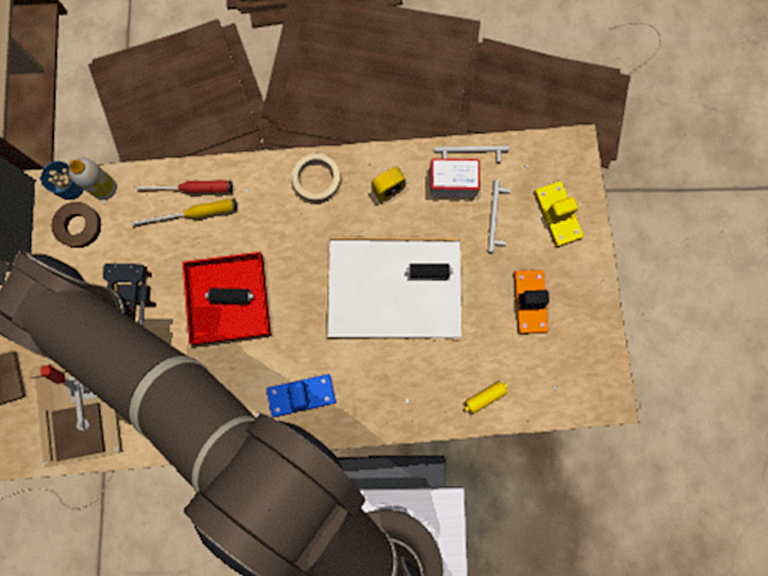

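View pics/s4.png

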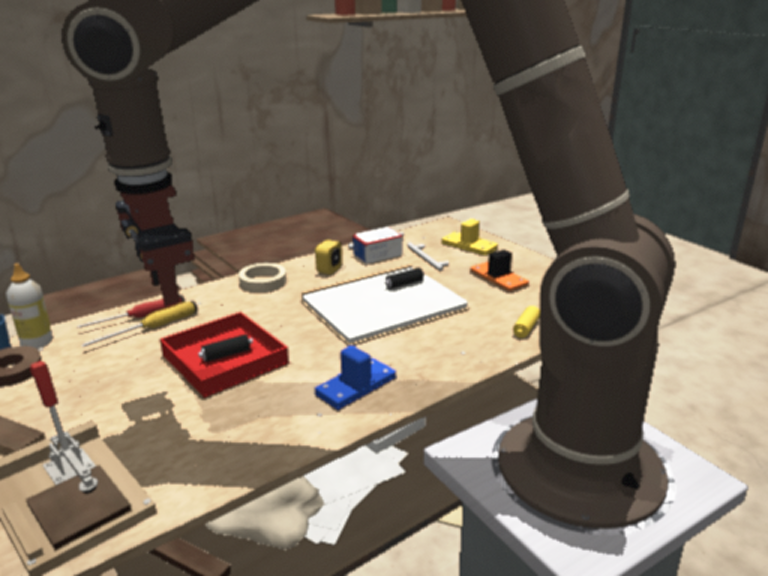

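The final views show A in the red tray (230,297), B on the far half of the board (430,271) and the block upright (532,300). The tape, tape measure and bar handles are where they were, and the arm is clear.

```bash
python3 -c "
from rig import arm
print(arm.job_done())"
```

```text
the job is handed in; nothing more can be done
None
```

The job is done and handed in at about 40 s. I rolled both rollers into the far half, stood the block upright on the bench and put the oval roller in the red tray.

- **Roller B (right):** it rolled without any rise and fall, so it is the round one. It rests about 32 mm beyond the board's centre and was never lifted.
- **Roller A (left):** it rose and fell about 4 mm, so it is the oval one. After rolling it rocked to about 54 mm beyond the centre. I then put it in the tray.
- **Last checks:** the top and scene pictures show A in the tray, B unmoved on the board and the block upright. The roll of tape, tape measure and bar handle look undisturbed. The arm is clear of everything.

**Shortfalls:**
- **Force:** pressing force stayed around 6–10.5 N with the block's weight counted, except for one reading of about 14 N as A started its second climb. That is above the 10 N aim but below the 18 N limit. I only saw the force at the end of each call, so short peaks in between are unmeasured.
- **Tilt:** the tool crept to about 5° of tilt while pressing. I set the block down flat before releasing it.

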